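# Check a jar lid on the neck gauge and sort it

## Task

Take the lid from the rack's left seat (left as the robot sees it), set it on the threaded neck gauge and screw it clockwise until it is fully home or will not turn further. Unscrew it again, then set it down upright in the square wooden tray if it went fully home, or in the round white dish if it stuck part-way. Leave the other lid in its seat and everything else on the table where it is.

Things in the scene. Friction and masses are not known exactly. Their poses are not given: they have to be found in the camera images.
- lid_a_bar (a point): grey screw lid, 80 mm across, 30 mm tall, about 120 g, with a grip bar on its top (64 long, 14 wide, 26 mm tall). This point: middle of the bar, 43 mm above the lid's underside; x along the bar, z along the axis out of the top. A half turn about z makes no difference. The two lids look alike; either may be in either seat, and one (not told which) has plaster crusted inside that stops it going fully down
- lid_b_bar (a point): grey screw lid, 80 mm across, 30 mm tall, about 120 g, with a grip bar on its top (64 long, 14 wide, 26 mm tall). This point: middle of the bar, 43 mm above the lid's underside; x along the bar, z along the axis out of the top. A half turn about z makes no difference. The two lids look alike; either may be in either seat, and one (not told which) has plaster crusted inside that stops it going fully down
- rack: fixed plywood rack 240 mm wide, its face sloping 30 degrees towards its -x (the robot's side), with a 12 mm ledge along the low edge. Lids lie flat on it, bars pointing up the slope, so their axes lean 30 degrees from vertical. Seats: left at y = +58 mm, right at y = -58 mm; at x = 0 the face is 48 mm above the table. Origin on the table under the middle, z up
- gauge: fixed metal neck gauge: round base 124 mm across, 40 mm high, carrying an upright threaded jar neck, 67 mm across, its tapered top 68 mm above the table. Origin on the table on its axis, z up. Right-hand two-start thread, 48 mm down per turn, 1.5 mm play up and down. A lid stays where it is left on the thread; to take it off, turn it back to the start and lift
- gauge_start (a point): one of two round studs on the gauge's base, 51 mm from the axis; the other is opposite. Its x axis points from the gauge's axis outward. A lid lowered with its bar along the line of the studs (within 15 degrees) drops onto the thread and rests with the middle of its bar 98 mm above the table. Start turning there
- gauge_home (a point): one of two straight ridges on the gauge's base, 51 mm from the axis; the other is opposite. Its x axis points outward. 80 degrees clockwise (from above) from the studs: a good lid meets its stop there, fully home, bar over the ridges, its middle 87 mm above the table. The crusted lid sticks 35 to 65 degrees from the studs, its bar's middle 92 to 94 mm above the table
- tray: fixed square wooden tray, 150 mm outside, 30 mm high, walls and floor 6 mm. Origin under its centre, z up; a lid standing in it has the middle of its bar 49 mm above the table
- dish: fixed round white ceramic dish with a flat floor, 160 mm across the rim, 30 mm high, wall 5 mm, floor 6 mm. Origin under its centre, z up; a lid standing in it has the middle of its bar 49 mm above the table
- tiles: bystander: stack of four tiles, 120 x 120 x 49 mm, origin under its centre
- bottle: bystander: white bottle with a green cap, 58 mm across, 130 mm tall, origin under its centre
- brush: bystander: brush lying on the table
Not all that is in view belongs to the job. Of the things that look like the dish, take the one that is farthest to the robot's left at the start.

How it is judged:
By the outcome, as a careful person would: the job done as asked, in the order asked, and still so for the second after the job is handed in, with the robot touching nothing.
It also fails if it takes over 51 s, if anything falls off the work surface, if the arm or the gripper's body presses on something with over 40 N, if the wrist force passes 120 N, or if a joint passes its speed limit or range.

## Robot

A 6-joint arm with a two-finger parallel gripper is mounted at the origin on the work surface. World frame = base frame: x ahead of the robot, y to its left, z up, the work surface at z = 0. Lengths are in m, angles in rad, forces in N, time in s.
With the tool pointing down it reaches from about 0.225 to 0.875 m from the base axis. Payload 3.4 kg.
Tool frame: the origin (TCP) lies between the finger pads; the fingertips stand 19 mm ahead of it and the grasp point (between the pads) is the TCP; z points along the fingers, y is the line along which they close (so a half turn about z gives the same grasp; the last joint's range is limited). The gripper opens to 85 mm and grips with 20 to 120 N. Pads are 22 mm wide; open, the fingers measure 114 mm over their backs; the gripper's body (76 mm by 85 mm) begins 54 mm behind the grasp point. The pads swing forward as they close: fully open they stand 13 mm farther back than shut.
Start: joints at [0.988, 0.276, 1.505, -0, 1.361, -0.121], TCP at [0.256, 0.515, 0.25] pointing down, gripper open.
Joint ranges: [-2.89, 2.89], [-0.75, 2.08], [0.22, 2.7], [-1.18, 4.32], [0.11, 2.71], [-2.7, 2.7]. Speed limits (rad/s): [2.57, 2.57, 3.14, 3.14, 3.14, 3.14].

## Interface

Orientations are given as a unit quaternion [w, x, y, z].
In Python, from rig import get_state, imaging, ticket gives the robot as it stands. The module is installed in compiled form; this text tells all that it offers.
- The arm moves only by the shell command python3 -m inch 'ROWS' [FORCE]. ROWS is JSON, a list of rows, each an object with "claw": the opening, from -1 (shut) to 1 (fully open); "travel": the shift along the world's x, y, z in units of 200 mm (1.0 is 200 mm), a list of three; "turn": the turn about the world's z in units of 180 degrees (1.0 is 180 degrees). A call has 1 to 5 rows; each row is the pose to reach, as a shift and turn from the pose commanded when the call began, turning the shorter way round; what a row does not reach only later rows make up. A row lasts 1/10 s, in which the tool goes at most 50 mm and 8.59 degrees, less where a joint would pass 70% of its speed; a pose out of reach is approached as far as the arm can. A call with a number of a shift or a turn outside -1 to 1 is refused whole. A call with a gripper value outside its range is refused whole. The fingers move at their own pace and stop on an object; FORCE is the grip in N (left out, the last holds). Time passes only in rows, so rows that repeat a pose let the fingers close. It gives the time, the measured TCP pose, the force, the opening and the grip force at its end, in the units of the state.
- get_state(): the state, without advancing time (a new reading comes with each control period).
- imaging.get_image(name): name is "scene" or "top"; returns the picture (480x640x3 uint8, red, green, blue); there is no depth.
- imaging.camera_params(name): a dict with "camera_matrix" (3x3 intrinsics, pixels), "cam_to_world" (4x4, takes a point from camera to world coordinates). Camera axes: x right, y down, z forward; pixel columns grow to the right and rows downward; lengths in m; the calibration is good to about 2 mm. A picture is of the moment at which its call begins. camera_params takes no time and is no camera call.
- ticket.sign_off(): hands the job in; it is judged then, once.
The state is a dict: "clock": time; "qpos": joint angles; "qd": joint speeds; "effort": joint torques, N m; "position": TCP position; "ee_rot": TCP orientation; "contact_force": force on the tool from outside, world axes, zero at the start; "moment": the same for the moment, N m; "width": finger opening in m; "gripper_force": force on a finger pad.
Only numpy, scipy, OpenCV 4.12 (cv2) and the standard library are available. Lean on these libraries where they do the work, as an engineer would, in place of code of your own. Each camera call takes 0.05 s, during which the arm holds its last target. There are 200 camera calls.

## Working session

There is one attempt and no reset: what is moved stays moved. The work goes in short steps, Python scripts to look and compute and a shell command to move; the robot and the scene stay as the last step left them, time stands still between calls to the robot, and variables do not carry over. Pictures are saved under pics/ and viewed, at most 10 in all, crops included, and the job is handed in when it is done.

```bash
mkdir -p pics; python3 - <<'E'
from rig import get_state, imaging
import cv2,numpy as np
for n in("scene","top"):
    im=imaging.get_image(n); cv2.imwrite(f"pics/{n}0.png",im[:,:,::-1])
    p=imaging.camera_params(n); print(n,np.round(p["camera_matrix"],1).tolist(),np.round(p["cam_to_world"],3).tolist())
print(get_state())
E
```

```text
scene [[610.9, 0.0, 315.2], [0.0, 610.9, 242.3], [0.0, 0.0, 1.0]] [[-0.657, 0.517, -0.548, 1.344], [0.753, 0.437, -0.491, 0.77], [-0.015, -0.736, -0.677, 1.149], [0.0, 0.0, 0.0, 1.0]]
top [[459.6, 0.0, 316.2], [0.0, 459.6, 233.5], [0.0, 0.0, 1.0]] [[0.028, -0.994, 0.109, 0.363], [-1.0, -0.027, 0.011, 0.002], [-0.007, -0.109, -0.994, 1.089], [0.0, 0.0, 0.0, 1.0]]
{'clock': 0.1, 'qpos': array([ 9.87986973e-01,  2.76546809e-01,  1.50600000e+00, -2.20453792e-05,
        1.36071497e+00, -1.20977023e-01]), 'qd': array([ 0.00040581,  0.00085786, -0.00401505,  0.00163928, -0.00110925,
       -0.00086465]), 'effort': array([ 7.94008247e-04, -4.17694652e+01, -2.46404636e+01, -2.35438165e-04,
        5.77889135e-03,  3.88594117e-06]), 'position': array([0.25596938, 0.51439136, 0.24952021]), 'ee_rot': array([-2.77534934e-04,  2.28867141e-01,  9.73457310e-01, -7.87135877e-04]), 'contact_force': array([-0.08364926, -0.38444146,  0.11620962]), 'moment': array([-0.02003657,  0.02703213,  0.01016395]), 'gripper_force': 0.0, 'width': 0.08582899219525496}
```

View pics/scene0.png

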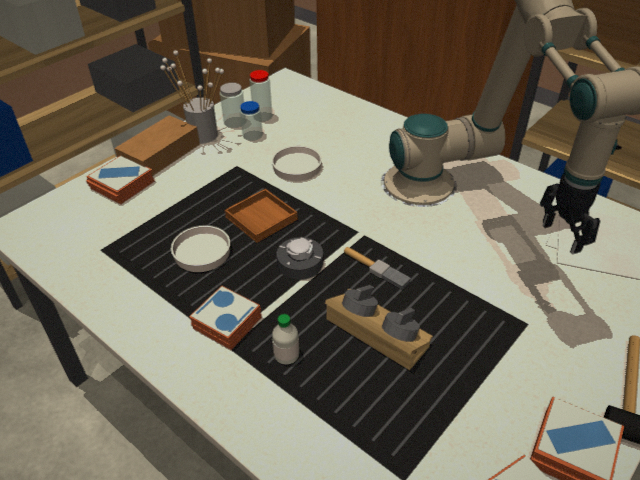

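View pics/top0.png

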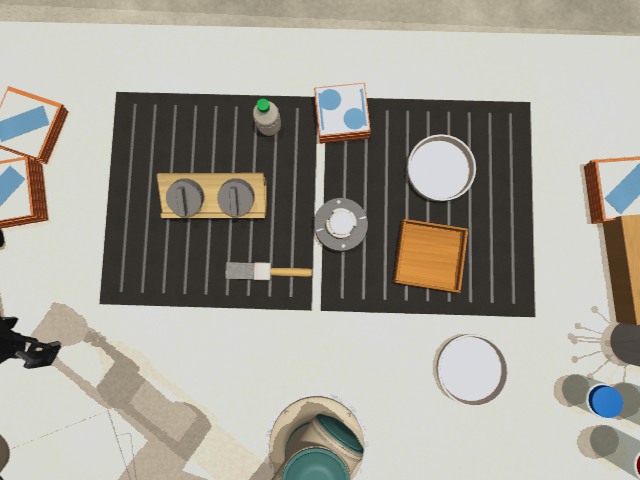

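The top view has +y to the left and +x up. The left seat is the lid at about (184,198). The gauge is at (341,224) and the tray at (431,256). There are two dish candidates: A (441,168) and B (471,369). A has the smaller column, so it is farther to the robot's left, and I take A. The enlarged crops below should confirm both choices.

```bash
python3 - <<'E'
import cv2,numpy as np
t=cv2.imread("pics/top0.png"); s=cv2.imread("pics/scene0.png")
r=lambda im,x,y,w,h,k:cv2.resize(im[y:y+h,x:x+w],None,fx=k,fy=k,interpolation=cv2.INTER_CUBIC)
a=np.zeros((600,800,3),np.uint8)
a[:300,:480]=r(t,150,160,120,75,4)
a[:300,480:]=r(t,301,187,80,75,4)
a[300:,:420]=r(s,320,280,105,75,4)
a[300:,420:]=r(t,385,125,95,75,4)[:, :380]
cv2.imwrite("pics/crop1.png",a)
E
```

```text
(no output)
```

View pics/crop1.png

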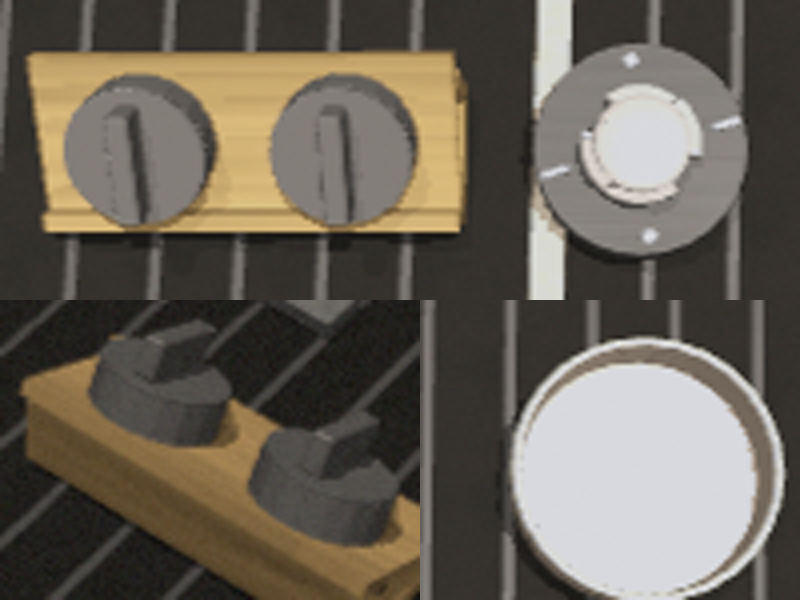

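```bash
cat > h.py <<'E'
from rig import get_state, imaging
import cv2,numpy as np
def ray(n,u,v,z):
    p=imaging.camera_params(n);K=np.array(p["camera_matrix"]);T=np.array(p["cam_to_world"])
    d=T[:3,:3]@np.linalg.solve(K,[u,v,1.]);o=T[:3,3];return o+d*(z-o[2])/d[2]
def proj(n,P):
    p=imaging.camera_params(n);K=np.array(p["camera_matrix"]);T=np.linalg.inv(np.array(p["cam_to_world"]))
    q=K@(T[:3,:3]@np.array(P)+T[:3,3]);return q[:2]/q[2]
E
python3 - <<'E'
from h import *
np.set_printoptions(precision=4,suppress=True)
for k,(u,v,z) in dict(lidL=(183.9,197.75,.074),lidR=(234.75,198,.074),barT=(181.75,201.25,.0965),bu=(180.75,186.75,.1125),bl=(184.5,215,.0805),s1=(338.75,202,.042),s2=(343.5,246,.042),r1=(362.3,218,.042),r2=(319.5,230,.042),dishA=(441.9,167.2,.03),dishB=(471,369,.03),t1=(406,219,.03),t2=(468,228,.03),t3=(461,293,.03),t4=(394,285,.03),fl1=(161.25,218,.015),fr1=(265,218,.015)).items(): print(k,ray("top",u,v,z))
l=ray("top",183.9,197.75,.074); r=ray("top",234.75,198,.074); print(np.linalg.norm(l-r), np.degrees(np.arctan2(-(l-r)[0],(l-r)[1])))
s=ray("top",338.75,202,.042)-ray("top",343.5,246,.042); q=ray("top",362.3,218,.042)-ray("top",319.5,230,.042)
print(np.degrees(np.arctan2(s[1],s[0])),np.degrees(np.arctan2(q[1],q[0])),np.linalg.norm(s))
# lid disc-top predicted in scene
for P in (l,r): print(proj("scene",P))
E
```

```text
lidL [0.5471 0.3121 0.074 ]
lidR [0.5497 0.1977 0.074 ]
barT [0.5351 0.3095 0.0965]
bu [0.5641 0.3086 0.1125]
bl [0.5071 0.3064 0.0805]
s1 [ 0.5527 -0.0369  0.042 ]
s2 [ 0.4511 -0.0501  0.042 ]
r1 [ 0.5169 -0.0919  0.042 ]
r2 [0.4864 0.0057 0.042 ]
dishA [ 0.6443 -0.2778  0.03  ]
dishB [ 0.1837 -0.3422  0.03  ]
t1 [ 0.5191 -0.1944  0.03  ]
t2 [ 0.5019 -0.3379  0.03  ]
t3 [ 0.3521 -0.3209  0.03  ]
t4 [ 0.3659 -0.1681  0.03  ]
fl1 [0.5078 0.3809 0.015 ]
fr1 [0.5145 0.1353 0.015 ]
0.1144063852988817 1.2650894448471453
7.40463467456831 -72.65400642047113 0.10242983790757228
[400.5704 321.2775]
[360.1853 297.7063]
```

Measured positions:

| Item | x, y (m) | Notes |
|---|---|---|
| Left bar middle | 0.541, 0.310 | z 0.085, yaw about 1.5° |
| Gauge | 0.502, -0.043 | studs 7.4°, ridges -72.6° |
| Tray | 0.435, -0.255 | |
| Dish A | 0.644, -0.278 | B is at y -0.34, so A is the one meant |

The tool stays vertical, so I'll grip the lid leaning, level it on the free mat, then grip it again.

```bash
python3 -m inch '[{"claw":0,"travel":[0.9,-0.6,-0.2],"turn":0.155},{"claw":0,"travel":[0.9,-0.6,-0.2],"turn":0.155},{"claw":0,"travel":[0.9,-0.6,-0.2],"turn":0.155},{"claw":0,"travel":[0.9,-0.6,-0.2],"turn":0.155},{"claw":0,"travel":[0.9,-0.6,-0.2],"turn":0.155}]' 40
```

```text
clock: 0.6
position: [0.4385, 0.3924, 0.2091]
ee_rot: [-0.0, -0.012, 1.0, -0.001]
contact_force: [0.8, -0.1, -0.2]
width: 0.0426
gripper_force: 0.0
```

```bash
python3 -m inch '[{"claw":0,"travel":[0.53,-0.42,-0.3],"turn":0},{"claw":0,"travel":[0.53,-0.42,-0.3],"turn":0},{"claw":0,"travel":[0.53,-0.42,-0.3],"turn":0},{"claw":0,"travel":[0.53,-0.42,-0.3],"turn":0},{"claw":0,"travel":[0.53,-0.42,-0.3],"turn":0}]'; python3 - <<'E'
from h import *
print(get_state()["position"])
a=np.zeros((400,800,3),np.uint8)
t=imaging.get_image("top")[:,:,::-1];s=imaging.get_image("scene")[:,:,::-1]
a[:,:400]=cv2.resize(t[150:250,130:230],(400,400));a[:,400:]=cv2.resize(s[260:360,350:450],(400,400))
cv2.imwrite("pics/c2.png",a)
E
```

```text
clock: 1.1
position: [0.5422, 0.3098, 0.149]
ee_rot: [-0.001, -0.011, 1.0, -0.0]
contact_force: [0.5, 1.2, 0.3]
width: 0.0426
gripper_force: 0.0
[0.54220287 0.30981907 0.14902653]
```

View pics/c2.png

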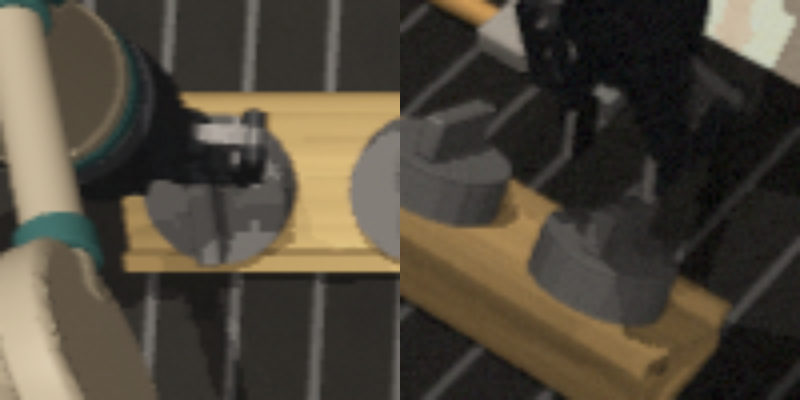

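The fingers straddle the left lid's bar. In the crop, the right finger is at (250,150) in the top view, and both fingers sit either side of the bar at about (600,230) in the scene view. I'll descend.

```bash
python3 -m inch '[{"claw":0,"travel":[0,0,-0.1],"turn":0},{"claw":0,"travel":[0,0,-0.18],"turn":0},{"claw":0,"travel":[0,0,-0.22],"turn":0},{"claw":0,"travel":[0,0,-0.25],"turn":0},{"claw":0,"travel":[0,0,-0.25],"turn":0}]' 40
```

```text
clock: 1.7
position: [0.5416, 0.3114, 0.1003]
ee_rot: [-0.0, -0.013, 1.0, -0.0]
contact_force: [0.1, 0.3, 0.0]
width: 0.043
gripper_force: 0.0
```

```bash
python3 -m inch '[{"claw":-0.4,"travel":[0,0,0],"turn":0},{"claw":-0.6,"travel":[0,0,0],"turn":0},{"claw":-1,"travel":[0,0,0],"turn":0},{"claw":-1,"travel":[0,0,0],"turn":0},{"claw":-1,"travel":[0,0,0],"turn":0}]' 40
```

```text
clock: 2.2
position: [0.5427, 0.3112, 0.1014]
ee_rot: [0.001, -0.012, 1.0, 0.001]
contact_force: [-0.3, 1.7, 6.0]
width: 0.013
gripper_force: 40.1
```

```bash
python3 -m inch '[{"claw":-1,"travel":[0,0,0.1],"turn":0},{"claw":-1,"travel":[0,0,0.25],"turn":0},{"claw":-1,"travel":[-0.25,-0.02,0.4],"turn":0},{"claw":-1,"travel":[-0.5,-0.05,0.4],"turn":0},{"claw":-1,"travel":[-0.7,-0.05,0.35],"turn":0}]' 60
```

```text
clock: 2.7
position: [0.4021, 0.3006, 0.1718]
ee_rot: [0.002, -0.012, 1.0, 0.001]
contact_force: [-0.5, 1.9, -1.5]
width: 0.0129
gripper_force: 59.3
```

```bash
python3 -m inch '[{"claw":-1,"travel":[0,0,-0.15],"turn":0},{"claw":-1,"travel":[0,0,-0.3],"turn":0},{"claw":-1,"travel":[0,0,-0.4],"turn":0},{"claw":-1,"travel":[0,0,-0.45],"turn":0},{"claw":-1,"travel":[0,0,-0.45],"turn":0}]' 40;  python3 - <<'E'
from h import *
s=imaging.get_image("scene")[:,:,::-1]
print(proj("scene",[.40,.30,.05]))
x,y=np.int_(proj("scene",[.40,.30,.05]));x=min(x,559);cv2.imwrite("pics/c3.png",cv2.resize(s[y-80:y+60,x-100:x+80],(720,560)))
E
```

```text
clock: 3.2
position: [0.4013, 0.3001, 0.0789]
ee_rot: [-0.002, -0.013, 1.0, -0.001]
contact_force: [0.3, -0.6, -1.2]
width: 0.0125
gripper_force: 59.2
[430.68295973 289.77251008]
```

View pics/c3.png

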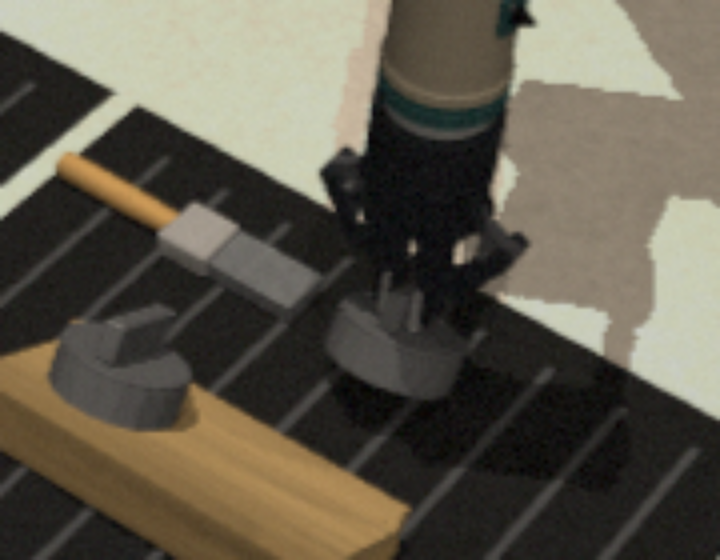

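The lid is held still leaning, at (395,345) in the crop, clear of the brush at (320,280). I'll press it down gently with a lower grip.

```bash
python3 -m inch '[{"claw":-1,"travel":[0,0,-0.03],"turn":0},{"claw":-1,"travel":[0,0,-0.04],"turn":0},{"claw":-1,"travel":[0,0,-0.05],"turn":0},{"claw":-1,"travel":[0,0,-0.06],"turn":0},{"claw":-1,"travel":[0,0,-0.06],"turn":0}]' 20
```

```text
clock: 3.75
position: [0.4052, 0.3017, 0.0722]
ee_rot: [0.004, -0.013, 1.0, 0.001]
contact_force: [-0.3, -2.2, 20.8]
width: 0.0124
gripper_force: 62.4
```

```bash
python3 -m inch '[{"claw":-0.65,"travel":[0,0,0.01],"turn":0},{"claw":-0.6,"travel":[0,0,0.01],"turn":0},{"claw":-0.4,"travel":[0,0,0.01],"turn":0},{"claw":-0.3,"travel":[0,0,0.01],"turn":0},{"claw":-0.3,"travel":[0,0,0.01],"turn":0}]' 20; python3 - <<'E'
from h import *
s=imaging.get_image("scene")[:,:,::-1]
x,y=430,289;cv2.imwrite("pics/c4.png",cv2.resize(s[y-50:y+50,x-60:x+60],(720,600),interpolation=cv2.INTER_CUBIC))
E
```

```text
clock: 4.25
position: [0.402, 0.3007, 0.07]
ee_rot: [-0.0, -0.013, 1.0, -0.0]
contact_force: [0.2, 0.1, 0.2]
width: 0.0303
gripper_force: 0.0
```

View pics/c4.png

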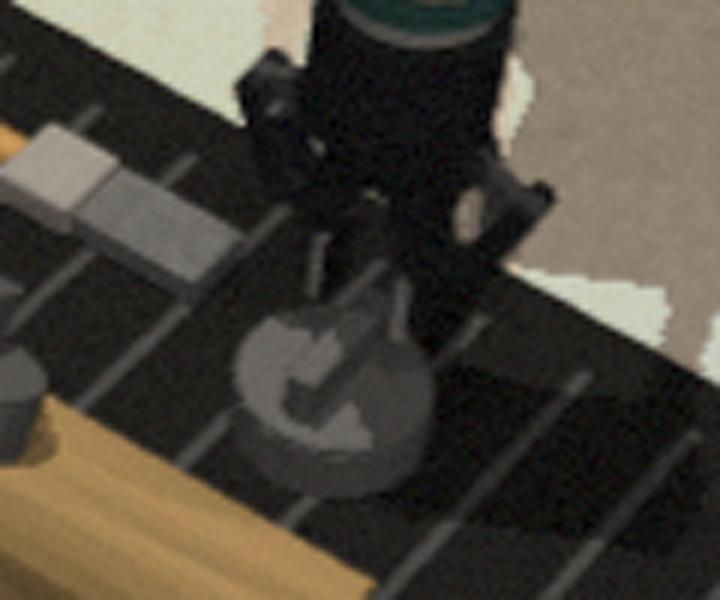

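The lid now lies flat, its disc centred at about (335,382) in the crop, with the bar running up-right between the fingers. I'll compute its centre.

```bash
python3 - <<'E'
from h import *
f=lambda u,v,z:ray("scene",370+u/6,239+v/6,z)
print(f(335,382,.03)); print("bottom front edge",f(345,497,0)); print("L,R edge",f(235,380,.03),f(435,390,.03)); print("bar end top",f(303,385,.056))
for P in([.402,.3,.056],[.402+.04,.3,.056],[.434,.301,.056]): print((proj("scene",P)-[370,239])*6)
s=imaging.get_image("top")[:,:,::-1]; print(proj("top",[.42,.3,.03]))
x,y=np.int_(proj("top",[.42,.3,.03])); cv2.imwrite("pics/c5.png",cv2.resize(s[y-40:y+40,x-50:x+50],(600,480),interpolation=cv2.INTER_CUBIC));print(x,y)
E
```

```text
[0.42655198 0.30608617 0.03      ]
bottom front edge [0.45147734 0.33124386 0.        ]
L,R edge [0.45188043 0.27460473 0.03      ] [0.40404046 0.33925393 0.03      ]
bar end top [0.45737911 0.30811605 0.056     ]
[363.04449395 297.28577119]
[307.63554728 353.15512171]
[320.94560356 343.04508701]
[191.41842446 255.63067822]
191 255
```

View pics/c5.png

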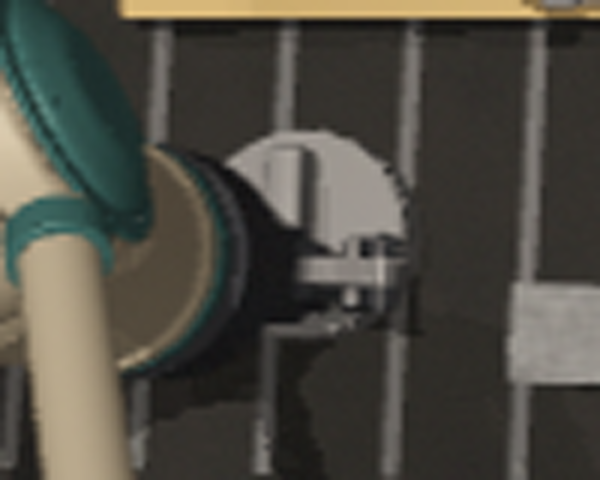

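The top view shows the lid's far rim at (310,130), its right rim at (406,215), and the bar's far end at (290,148) in the crop.

```bash
python3 - <<'E'
from h import *
f=lambda u,v,z:ray("top",141+u/6,215+v/6,z)
print("far rim",f(310,130,.03),"right rim",f(406,215,.03),"bar end",f(290,148,.056), "bar lower",f(287,226,.056))
E
```

```text
far rim [0.46408771 0.29965991 0.03      ] right rim [0.43221177 0.2606793  0.03      ] bar end [0.45458812 0.29951215 0.056     ] bar lower [0.42512932 0.29891375 0.056     ]
```

```bash
python3 -m inch '[{"claw":-0.3,"travel":[0.107,0,0],"turn":0},{"claw":-0.3,"travel":[0.107,0,-0.04],"turn":0},{"claw":-0.3,"travel":[0.107,0,-0.08],"turn":0},{"claw":-0.3,"travel":[0.107,0,-0.08],"turn":0},{"claw":-1,"travel":[0.107,0,-0.08],"turn":0}]' 60; python3 -m inch '[{"claw":-1,"travel":[0,0,0],"turn":0},{"claw":-1,"travel":[0,0,0],"turn":0},{"claw":-1,"travel":[0,0,0],"turn":0}]' 60
```

```text
clock: 4.85
position: [0.4223, 0.3005, 0.0536]
ee_rot: [-0.001, -0.013, 1.0, -0.0]
contact_force: [0.3, -1.3, 0.5]
width: 0.0166
gripper_force: 0.1
clock: 5.15
position: [0.4235, 0.3008, 0.0544]
ee_rot: [0.0, -0.013, 1.0, 0.0]
contact_force: [-0.1, -0.8, -1.7]
width: 0.0125
gripper_force: 60.4
```

```bash
python3 -m inch '[{"claw":-1,"travel":[0,0,0.2],"turn":0},{"claw":-1,"travel":[0,-0.1,0.4],"turn":0},{"claw":-1,"travel":[0,-0.3,0.6],"turn":0},{"claw":-1,"travel":[0,-0.55,0.6],"turn":0},{"claw":-1,"travel":[0,-0.8,0.6],"turn":0.033}]' 60; python3 -m inch '[{"claw":-1,"travel":[0.1,-0.23,0],"turn":0},{"claw":-1,"travel":[0.2,-0.45,0],"turn":0},{"claw":-1,"travel":[0.3,-0.7,0],"turn":0},{"claw":-1,"travel":[0.39,-0.91,0],"turn":0},{"claw":-1,"travel":[0.39,-0.91,0],"turn":0}]' 60
```

```text
clock: 5.65
position: [0.4245, 0.1447, 0.1763]
ee_rot: [0.002, -0.067, 0.998, 0.0]
contact_force: [1.8, -0.6, -1.4]
width: 0.0124
gripper_force: 60.4
clock: 6.15
position: [0.5049, -0.0422, 0.1746]
ee_rot: [0.002, -0.061, 0.998, -0.002]
contact_force: [0.1, 1.2, -0.9]
width: 0.0127
gripper_force: 60.4
```

```bash
python3 -m inch '[{"claw":-1,"travel":[-0.01,0,-0.15],"turn":0.002},{"claw":-1,"travel":[-0.01,0,-0.15],"turn":0.002},{"claw":-1,"travel":[-0.01,0,-0.15],"turn":0.002}]'; python3 - <<'E'
from h import *
print(get_state()["position"],get_state()["ee_rot"])
s=imaging.get_image("scene")[:,:,::-1];t=imaging.get_image("top")[:,:,::-1]
a=np.zeros((400,800,3),np.uint8)
x,y=np.int_(proj("scene",[.502,-.043,.08]));a[:,:400]=cv2.resize(s[y-40:y+40,x-40:x+40],(400,400),interpolation=cv2.INTER_CUBIC);print(x,y)
x,y=np.int_(proj("top",[.502,-.043,.08]));a[:,400:]=cv2.resize(t[y-40:y+40,x-40:x+40],(400,400),interpolation=cv2.INTER_CUBIC);print(x,y)
cv2.imwrite("pics/c6.png",a)
E
```

```text
clock: 6.45
position: [0.4988, -0.0357, 0.1441]
ee_rot: [-0.001, -0.068, 0.998, 0.0]
contact_force: [0.7, 0.2, -0.7]
width: 0.0131
gripper_force: 60.3
[ 0.49876182 -0.03571706  0.1440634 ] [-9.76528848e-04 -6.77023251e-02  9.97705001e-01  4.14579417e-04]
298 241
341 221
```

View pics/c6.png

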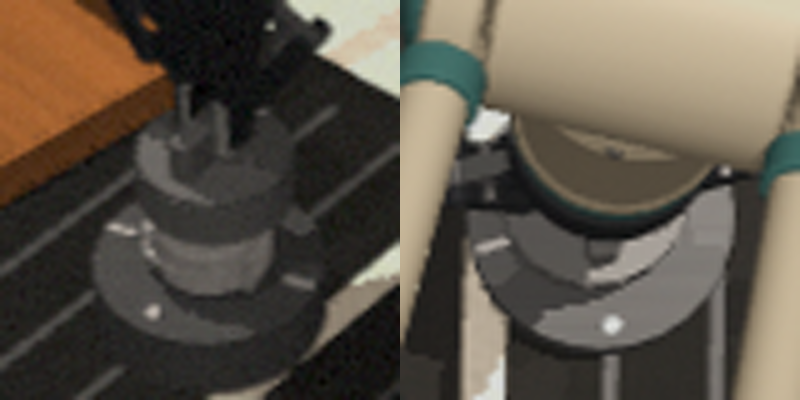

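```bash
python3 -m inch '[{"claw":-1,"travel":[0,0,0],"turn":0},{"claw":-1,"travel":[0,0,0],"turn":0}]'; python3 - <<'E'
from h import *
for _ in range(4):
    s=imaging.get_image("scene")[:,:,::-1]; print(np.round(get_state()["position"],4))
x,y=298,241
a=np.zeros((560,800,3),np.uint8)
a=cv2.resize(s[y-35:y+35,x-45:x+55],(800,560),interpolation=cv2.INTER_CUBIC);cv2.imwrite("pics/c7.png",a)
# predicted edges: lid (TCP-based) & base
P=get_state()["position"]
for n,c,r,z in(("lidtop",P,.04,P[2]-.024),("lidbot",P,.04,P[2]-.054),("base",[.502,-.0433],.062,.04)):
    q=np.array([proj("scene",[c[0]+r*np.cos(t),c[1]+r*np.sin(t),z]) for t in np.linspace(0,6.28,73)])
    print(n,np.round((q.min(0)-[x-45,y-35])*8),np.round((q.max(0)-[x-45,y-35])*8))
E
```

```text
clock: 6.75
position: [0.5001, -0.0361, 0.1452]
ee_rot: [0.001, -0.068, 0.998, -0.0]
contact_force: [0.1, -0.2, -0.8]
width: 0.0125
gripper_force: 60.4
[ 0.5    -0.0361  0.145 ]
[ 0.4999 -0.0362  0.1449]
[ 0.4998 -0.0362  0.1447]
[ 0.4997 -0.0363  0.1446]
lidtop [253. 110.] [505. 277.]
lidbot [258. 180.] [506. 347.]
base [178. 244.] [554. 503.]
```

View pics/c7.png

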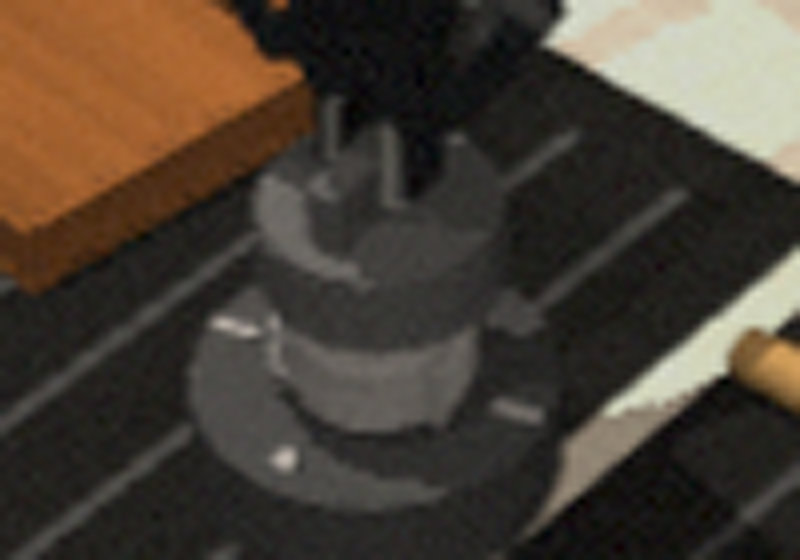

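The lid hangs level over the neck, which shows at (380,390) in the crop. The two views together say the lid must shift about +2 mm in x and -5 mm in y. I'll lower it gradually and watch the forces.

```bash
python3 -m inch '[{"claw":-1,"travel":[0.01,-0.025,-0.05],"turn":0},{"claw":-1,"travel":[0.01,-0.025,-0.1],"turn":0},{"claw":-1,"travel":[0.01,-0.025,-0.13],"turn":0},{"claw":-1,"travel":[0.01,-0.025,-0.13],"turn":0}]'; python3 -m inch '[{"claw":-1,"travel":[0,0,-0.02],"turn":0},{"claw":-1,"travel":[0,0,-0.035],"turn":0},{"claw":-1,"travel":[0,0,-0.035],"turn":0}]'; python3 -c "
from h import *;print(get_state()['moment'],get_state()['position'])"
```

```text
clock: 7.35
position: [0.5004, -0.0412, 0.1167]
ee_rot: [-0.002, -0.067, 0.998, 0.001]
contact_force: [-0.8, 0.6, -1.2]
width: 0.0128
gripper_force: 60.4
clock: 7.65
position: [0.5014, -0.0413, 0.111]
ee_rot: [-0.0, -0.068, 0.998, 0.0]
contact_force: [-1.0, 0.3, -2.0]
width: 0.0127
gripper_force: 60.4
[-0.02986009  0.16384623  0.00308618] [ 0.50139412 -0.04127167  0.11096993]
```

```bash
python3 -m inch '[{"claw":-1,"travel":[0,0,-0.01],"turn":0},{"claw":-1,"travel":[0,0,-0.015],"turn":0},{"claw":-1,"travel":[0,0,-0.015],"turn":0}]'; python3 -m inch '[{"claw":-1,"travel":[0,0,-0.005],"turn":0},{"claw":-1,"travel":[0,0,-0.01],"turn":0},{"claw":-1,"travel":[0,0,-0.01],"turn":0}]'
```

```text
clock: 7.95
position: [0.5014, -0.0414, 0.1089]
ee_rot: [-0.0, -0.068, 0.998, -0.0]
contact_force: [-2.4, -0.3, 4.5]
width: 0.0127
gripper_force: 61.2
clock: 8.25
position: [0.5014, -0.0414, 0.1087]
ee_rot: [0.0, -0.068, 0.998, -0.0]
contact_force: [-6.6, 0.7, 18.7]
width: 0.0125
gripper_force: 63.2
```

The lid seated at a TCP z of 0.1088, which puts the bar's middle 98 mm up, as expected. I'll ease off the press and start screwing clockwise.

```bash
python3 -m inch '[{"claw":-1,"travel":[0,0,0.01],"turn":0},{"claw":-1,"travel":[0,0,0.005],"turn":-0.04},{"claw":-1,"travel":[0,0,-0.001],"turn":-0.08},{"claw":-1,"travel":[0,0,-0.006],"turn":-0.12},{"claw":-1,"travel":[0,0,-0.01],"turn":-0.16}]' 80; python3 -c "
from h import *;print(get_state()['moment'])"
```

```text
clock: 8.75
position: [0.5014, -0.0422, 0.105]
ee_rot: [0.0, 0.185, 0.983, -0.001]
contact_force: [-2.1, -1.3, 5.4]
width: 0.0123
gripper_force: 79.2
[-0.3072397   0.78421035  0.12994544]
```

```bash
for i in 1; do python3 -m inch '[{"claw":-1,"travel":[0,0,-0.003],"turn":-0.02},{"claw":-1,"travel":[0,0,-0.005],"turn":-0.04},{"claw":-1,"travel":[0,0,-0.005],"turn":-0.04}]'; python3 -c "
from h import *;s=get_state();q=s['ee_rot'];print(s['moment'],-2*np.degrees(np.arctan2(q[1],q[2])))"; done
```

```text
clock: 9.05
position: [0.5015, -0.0418, 0.104]
ee_rot: [0.0, 0.244, 0.97, -0.0]
contact_force: [-3.0, -0.7, 6.9]
width: 0.0123
gripper_force: 79.2
[-0.27411225  0.65211658 -0.05806219] -28.297070294980728
```

```bash
python3 -m inch '[{"claw":-1,"travel":[0,0,-0.003],"turn":-0.02},{"claw":-1,"travel":[0,0,-0.005],"turn":-0.04},{"claw":-1,"travel":[0,0,-0.005],"turn":-0.04}]'; python3 -c "
from h import *;s=get_state();q=s['ee_rot'];print(s['moment'],-2*np.degrees(np.arctan2(q[1],q[2])))"
```

```text
clock: 9.35
position: [0.5016, -0.0416, 0.1031]
ee_rot: [0.0, 0.305, 0.952, -0.0]
contact_force: [-3.2, -0.9, 6.0]
width: 0.0122
gripper_force: 79.2
[-0.19634701  0.62659219 -0.15031011] -35.508917082383654
```

```bash
python3 -m inch '[{"claw":-1,"travel":[0,0,-0.003],"turn":-0.02},{"claw":-1,"travel":[0,0,-0.005],"turn":-0.04},{"claw":-1,"travel":[0,0,-0.005],"turn":-0.04}]'; python3 -c "
from h import *;s=get_state();q=s['ee_rot'];print(s['moment'],-2*np.degrees(np.arctan2(q[1],q[2])))"
```

```text
clock: 9.65
position: [0.5017, -0.0413, 0.1021]
ee_rot: [0.0, 0.364, 0.931, 0.0]
contact_force: [-3.3, 0.9, 6.1]
width: 0.0122
gripper_force: 79.3
[-0.0628691   0.47183278 -0.2031565 ] -42.71755199408387
```

```bash
python3 -m inch '[{"claw":-1,"travel":[0,0,-0.003],"turn":-0.02},{"claw":-1,"travel":[0,0,-0.005],"turn":-0.04},{"claw":-1,"travel":[0,0,-0.005],"turn":-0.04}]'; python3 -c "
from h import *;s=get_state();q=s['ee_rot'];print(s['moment'],-2*np.degrees(np.arctan2(q[1],q[2])))"
```

```text
clock: 9.95
position: [0.5019, -0.0412, 0.1012]
ee_rot: [0.001, 0.422, 0.907, 0.0]
contact_force: [-2.6, 0.9, 6.7]
width: 0.0122
gripper_force: 79.3
[-0.01465065  0.40588684 -0.13417986] -49.920537545422874
```

```bash
python3 -m inch '[{"claw":-1,"travel":[0,0,-0.003],"turn":-0.02},{"claw":-1,"travel":[0,0,-0.005],"turn":-0.04},{"claw":-1,"travel":[0,0,-0.005],"turn":-0.04}]'; python3 -c "
from h import *;s=get_state();q=s['ee_rot'];print(s['moment'],-2*np.degrees(np.arctan2(q[1],q[2])))"
```

```text
clock: 10.25
position: [0.502, -0.0413, 0.1002]
ee_rot: [0.001, 0.478, 0.878, 0.0]
contact_force: [-3.5, 1.0, 7.1]
width: 0.0122
gripper_force: 79.3
[-0.06014653  0.50215468 -0.10444213] -57.111666792220305
```

```bash
python3 -m inch '[{"claw":-1,"travel":[0,0,-0.003],"turn":-0.02},{"claw":-1,"travel":[0,0,-0.005],"turn":-0.04},{"claw":-1,"travel":[0,0,-0.005],"turn":-0.04}]'; python3 -c "
from h import *;s=get_state();q=s['ee_rot'];print(s['moment'],-2*np.degrees(np.arctan2(q[1],q[2])))"
```

```text
clock: 10.55
position: [0.5021, -0.0414, 0.0993]
ee_rot: [0.001, 0.532, 0.847, 0.0]
contact_force: [-2.1, 0.0, 7.4]
width: 0.0128
gripper_force: 79.3
[-0.14361031  0.47650596 -0.10230789] -64.30850187715613
```

```bash
python3 -m inch '[{"claw":-1,"travel":[0,0,-0.003],"turn":-0.02},{"claw":-1,"travel":[0,0,-0.005],"turn":-0.04},{"claw":-1,"travel":[0,0,-0.005],"turn":-0.04}]'; python3 -c "
from h import *;s=get_state();q=s['ee_rot'];print(s['moment'],-2*np.degrees(np.arctan2(q[1],q[2])))"
```

```text
clock: 10.85
position: [0.5009, -0.0416, 0.0983]
ee_rot: [-0.0, 0.584, 0.812, -0.001]
contact_force: [-4.3, -2.2, 10.0]
width: 0.0127
gripper_force: 79.6
[-0.15994512  0.95070635 -0.00387518] -71.46483875247047
```

```bash
python3 -m inch '[{"claw":-1,"travel":[0,0,-0.003],"turn":-0.015},{"claw":-1,"travel":[0,0,-0.003],"turn":-0.025},{"claw":-1,"travel":[0,0,-0.003],"turn":-0.025}]'; python3 -c "
from h import *;s=get_state();q=s['ee_rot'];print(s['moment'],-2*np.degrees(np.arctan2(q[1],q[2])))"
```

```text
clock: 11.15
position: [0.5006, -0.0417, 0.0981]
ee_rot: [-0.0, 0.613, 0.79, -0.001]
contact_force: [-5.0, 1.1, 13.4]
width: 0.0124
gripper_force: 84.3
[0.12948967 1.16916548 1.50366801] -75.63968787372107
```

A firm stop came up: +1.5 N m at a yaw of -75.6°, about 80° of lid turn, with the bar's middle at about 87 mm. The lid is fully home, so it goes to the tray. Now I'll unscrew it.

```bash
python3 -m inch '[{"claw":-1,"travel":[0,0,0.004],"turn":0.02},{"claw":-1,"travel":[0,0,0.007],"turn":0.05},{"claw":-1,"travel":[0,0,0.012],"turn":0.09},{"claw":-1,"travel":[0,0,0.017],"turn":0.13},{"claw":-1,"travel":[0,0,0.022],"turn":0.17}]'; python3 -c "
from h import *;s=get_state();q=s['ee_rot'];print(s['moment'],-2*np.degrees(np.arctan2(q[1],q[2])))"
```

```text
clock: 11.65
position: [0.5015, -0.0417, 0.1018]
ee_rot: [0.0, 0.383, 0.924, -0.0]
contact_force: [-2.5, -1.0, 6.2]
width: 0.0119
gripper_force: 79.0
[-0.25833425  0.54178403 -0.26829344] -45.08544427291616
```

```bash
python3 -m inch '[{"claw":-1,"travel":[0,0,0.005],"turn":0.04},{"claw":-1,"travel":[0,0,0.01],"turn":0.08},{"claw":-1,"travel":[0,0,0.015],"turn":0.12},{"claw":-1,"travel":[0,0,0.02],"turn":0.16},{"claw":-1,"travel":[0,0,0.02],"turn":0.16}]'; python3 -c "
from h import *;s=get_state();q=s['ee_rot'];print(s['moment'],-2*np.degrees(np.arctan2(q[1],q[2])))"
```

```text
clock: 12.15
position: [0.5015, -0.0417, 0.1057]
ee_rot: [0.0, 0.144, 0.99, -0.0]
contact_force: [-2.9, -1.0, 6.7]
width: 0.0119
gripper_force: 79.1
[-0.2427491   0.58493256  0.1322538 ] -16.518011187338253
```

```bash
python3 -m inch '[{"claw":-1,"travel":[0,0,0.005],"turn":0.04},{"claw":-1,"travel":[0,0,0.01],"turn":0.08},{"claw":-1,"travel":[0,0,0.015],"turn":0.12},{"claw":-1,"travel":[0,0,0.018],"turn":0.135},{"claw":-1,"travel":[0,0,0.018],"turn":0.135}]'; python3 -c "
from h import *;s=get_state();q=s['ee_rot'];print(s['moment'],-2*np.degrees(np.arctan2(q[1],q[2])))"
```

```text
clock: 12.65
position: [0.5014, -0.0414, 0.1089]
ee_rot: [-0.0, -0.067, 0.998, -0.0]
contact_force: [-3.3, -0.5, 4.7]
width: 0.0124
gripper_force: 78.9
[-0.14601531  0.53911364 -0.03289054] 7.643850611929984
```

```bash
python3 -m inch '[{"claw":-1,"travel":[0,0,0.01],"turn":0},{"claw":-1,"travel":[0,0,0.025],"turn":0},{"claw":-1,"travel":[0,0,0.025],"turn":0}]'; python3 -c "
from h import *;s=get_state();q=s['ee_rot'];print(s['moment'],-2*np.degrees(np.arctan2(q[1],q[2])))"
```

```text
clock: 12.95
position: [0.5016, -0.0413, 0.1137]
ee_rot: [-0.0, -0.067, 0.998, 0.0]
contact_force: [-1.6, 0.9, -0.9]
width: 0.0123
gripper_force: 78.2
[0.04132249 0.28938686 0.03240792] 7.6949183102837795
```

```bash
python3 -m inch '[{"claw":-1,"travel":[0,0,0.1],"turn":0},{"claw":-1,"travel":[0,0,0.25],"turn":0},{"claw":-1,"travel":[-0.05,-0.15,0.35],"turn":0},{"claw":-1,"travel":[-0.12,-0.35,0.35],"turn":0},{"claw":-1,"travel":[-0.2,-0.55,0.35],"turn":0}]'; python3 -m inch '[{"claw":-1,"travel":[-0.07,-0.2,0],"turn":0},{"claw":-1,"travel":[-0.13,-0.4,0],"turn":0},{"claw":-1,"travel":[-0.13,-0.51,0],"turn":0},{"claw":-1,"travel":[-0.13,-0.51,0],"turn":0},{"claw":-1,"travel":[-0.13,-0.51,0],"turn":0}]'
```

```text
clock: 13.45
position: [0.4629, -0.1527, 0.1849]
ee_rot: [0.002, -0.068, 0.998, -0.001]
contact_force: [0.5, 0.2, -1.1]
width: 0.012
gripper_force: 78.4
clock: 13.95
position: [0.4359, -0.2536, 0.1836]
ee_rot: [0.0, -0.067, 0.998, 0.0]
contact_force: [0.1, -0.2, -1.0]
width: 0.0123
gripper_force: 78.4
```

```bash
python3 -m inch '[{"claw":-1,"travel":[0,0,-0.2],"turn":0},{"claw":-1,"travel":[0,0,-0.4],"turn":0},{"claw":-1,"travel":[0,0,-0.53],"turn":0},{"claw":-1,"travel":[0,0,-0.59],"turn":0},{"claw":-1,"travel":[0,0,-0.59],"turn":0}]'; python3 -m inch '[{"claw":-1,"travel":[0,0,-0.015],"turn":0},{"claw":-1,"travel":[0,0,-0.025],"turn":0},{"claw":-1,"travel":[0,0,-0.025],"turn":0}]'
```

```text
clock: 14.45
position: [0.4347, -0.251, 0.0638]
ee_rot: [-0.002, -0.068, 0.998, 0.002]
contact_force: [0.0, 0.3, -1.6]
width: 0.0124
gripper_force: 78.4
clock: 14.75
position: [0.4362, -0.2534, 0.0614]
ee_rot: [0.001, -0.068, 0.998, -0.0]
contact_force: [-1.0, -0.3, -1.9]
width: 0.0121
gripper_force: 78.4
```

```bash
python3 -m inch '[{"claw":-1,"travel":[0,0,-0.005],"turn":0},{"claw":-1,"travel":[0,0,-0.01],"turn":0},{"claw":-1,"travel":[0,0,-0.01],"turn":0}]'; python3 -m inch '[{"claw":-0.6,"travel":[0,0,0.005],"turn":0},{"claw":-0.4,"travel":[0,0,0.005],"turn":0},{"claw":-0.2,"travel":[0,0,0.005],"turn":0},{"claw":-0.2,"travel":[0,0,0.1],"turn":0},{"claw":-0.2,"travel":[0,0,0.3],"turn":0}]' 20;  python3 -m inch '[{"claw":-0.2,"travel":[0,0,0.25],"turn":0},{"claw":-0.2,"travel":[-0.2,0.25,0.4],"turn":0},{"claw":-0.2,"travel":[-0.4,0.5,0.4],"turn":0},{"claw":-0.2,"travel":[-0.4,0.7,0.4],"turn":0},{"claw":-0.2,"travel":[-0.4,0.9,0.4],"turn":0}]'; python3 - <<'E'
from h import *
s=imaging.get_image("scene")[:,:,::-1];cv2.imwrite("pics/c8.png",cv2.resize(s[120:400,120:493],(800,600),interpolation=cv2.INTER_CUBIC))
E
```

```text
clock: 15.05
position: [0.4362, -0.2537, 0.06]
ee_rot: [0.001, -0.067, 0.998, -0.0]
contact_force: [-0.2, 2.4, 6.4]
width: 0.0122
gripper_force: 79.6
clock: 15.55
position: [0.4335, -0.2519, 0.1165]
ee_rot: [-0.003, -0.067, 0.998, 0.003]
contact_force: [0.7, -0.4, -0.1]
width: 0.0344
gripper_force: 0.0
clock: 16.05
position: [0.3546, -0.0806, 0.1988]
ee_rot: [0.0, -0.066, 0.998, -0.0]
contact_force: [2.1, 0.2, 0.1]
width: 0.0341
gripper_force: 0.0
```

View pics/c8.png

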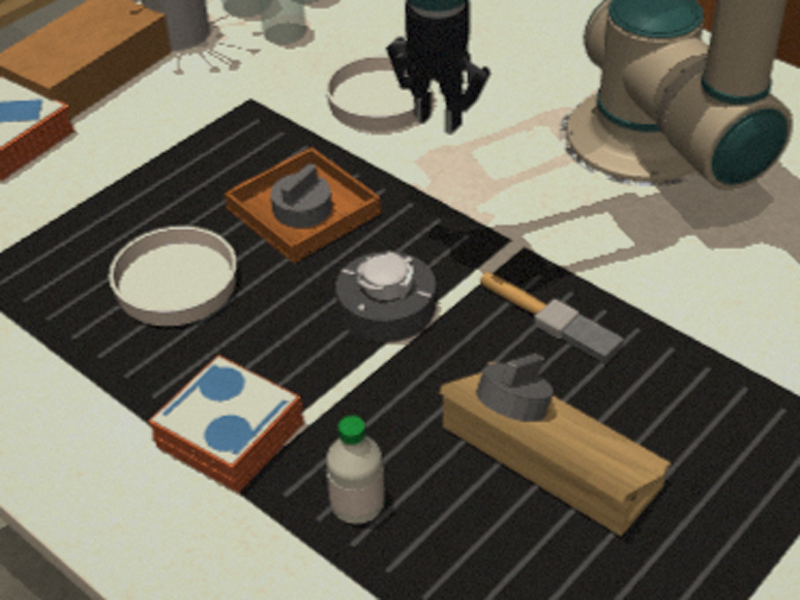

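The lid stands upright in the tray at (302,197) in the crop. The other lid is still in its seat at (515,385), everything else is where it was, and the arm is clear.

```bash
python3 -m inch '[{"claw":-0.2,"travel":[0,0,0],"turn":0},{"claw":-0.2,"travel":[0,0,0],"turn":0}]' >/dev/null; python3 -c "
from rig import ticket;print(ticket.sign_off())"
```

```text
the job is handed in; nothing more can be done
None
```

The left-seat lid screwed fully home (firm stop about 80° from the studs), so I unscrewed it and set it upright in the square wooden tray, then handed the job in at about 16 s; the verdict was not shown.

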